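# Free the seized bolt of an inspection jig and open its gate

## Task

The rusted slide bolt that locks the jig's swing gate is seized. Work it free with short back-and-forth strokes, never wrenching so hard that the heavy jig is dragged along its mat; once it runs, draw it fully back, then swing the gate wide open. Leave the bolt drawn and everything else where it is.

Things in the scene. Friction and masses are not known exactly. Their poses are not given: they have to be found in the camera images.
- bolt_knob (a point): Knob of the rusty bolt: upright round post, 14 mm in diameter, on a lying 12 mm rod. This point: on the post's axis, 100 mm above the bench; the post goes on 16 mm higher and is clear all round from its top to 30 mm below this point. Axes: z up; -y is the way the bolt is drawn, +y points to the gate's fork; pinch the knob across x. The frame moves with the bolt but never turns.
- bolt (a joint): Draw of the bolt in m: 0 in, 0.060 fully back; starts near 0.010, leaves the fork at 0.045. Seized: 5 to 10 N moves it, but a pull stops dead at 0.014 to 0.025. Then push it right back in to its stop (about 0.002; it must come below 0.003) and pull again. After 2 to 4 stopped pulls (hidden, varies) it runs out at about 5 N. Pulling harder or strokes not right back in gain nothing.
- gate_knob (a point): The knob of the steel swing gate: an upright round post, 14 mm in diameter, on the flat bar. This point is on the post's axis, 100 mm above the bench, 105 mm from the pivot axis; the post's top is 16 mm higher, and it is free all round down to 35 mm below this point. z up; the frame turns with the gate; its -y points from the pivot to the knob.
- gate_pivot (a point): A point on the gate's upright pivot axis, 100 mm above the bench. Axes as for the gate knob's. The gate bar is 22 mm wide and 16 mm thick, its forked free end reaches 165 mm from this axis, its top is 58 mm above the bench.
- gate (a joint): Gate angle in rad: 0 shut (over the sleeves, fork round the bolt's point), 1.60 wide open at its stop. It opens clockwise seen from above, the free end moving to -x of the bolt knob's frame (the side of the robot). It stays where it is left; about 2 N at the knob moves it. Locked while the bolt is in the fork.
- jig (a joint): How far the heavy steel jig (base 170 by 330 mm, 16 mm thick, on a 4 mm rubber mat) has been dragged along the bolt's line, in m, plus towards the bolt knob's +y; 0 at the start. It holds up to 45 N and slides beyond that.
- oiler: White plastic bottle, 42 mm in diameter, 115 mm tall, standing behind the jig (far side from the robot). Origin at the centre of its underside. Leave it alone.
- spanner: Steel spanner, 160 mm long, lying behind the jig. Leave it alone.
- sleeve0: Bright turned aluminium sleeve, 28 mm in diameter, 18 mm tall, standing on the jig's base under the gate. Origin at the centre of its underside, 20 mm above the bench. Leave it standing.
- sleeve1: A second such sleeve, nearer to the pivot.

How it is judged (in metres and radians):
On the way:
1. the bolt is worked free and drawn back (over 52 mm) while the gate is still shut (value of joint bolt above 0.052 m and value of joint gate below 0.3 rad), for 0.1 s.
At the end, for the whole second after the job is handed in: the bolt is drawn at least 52 mm of its 60 mm, the gate stands open by at least 1.25 rad and is at rest, and the bottle and both sleeves stand upright (value of joint bolt above 0.052 m and value of joint gate above 1.25 rad and velocity of joint gate between -0.05 and 0.05 rad/s and angle between each of oiler, sleeve0, sleeve1's own z axis and vertical below 0.2 rad); the robot touches nothing.
It fails at once if the jig is dragged more than 12 mm along its mat (value of joint jig above 0.012 m or value of joint jig below -0.012 m).
It fails at once if the bottle, the spanner or a sleeve is shifted by more than 30 mm (distance of any of oiler, spanner, sleeve0, sleeve1 from where it was at the start of the episode above 0.03 m).
It also fails if it takes over 64 s, if anything falls off the work surface, if the arm or the gripper's body presses on something with over 40 N, if the wrist force passes 120 N, or if a joint passes its speed limit or range.

## Robot

A 6-joint arm with a two-finger parallel gripper is mounted at the origin on the work surface. World frame = base frame: x ahead of the robot, y to its left, z up, the work surface at z = 0. Lengths are in mm, angles in rad, forces in N, time in s.
With the tool pointing down it reaches from about 275 to 825 mm from the base axis. Payload 4.9 kg.
Tool frame: the origin (TCP) lies at the very end of the fingers, on their centre line; the grasp point (between the pads) lies 19 mm behind it; z points along the fingers, y is the line along which they close (so a half turn about z gives the same grasp; the last joint's range is limited). The gripper opens to 85 mm and grips with 20 to 120 N. Pads are 22 mm wide; open, the fingers measure 114 mm over their backs; the gripper's body (76 mm by 85 mm) begins 54 mm behind the grasp point. The pads swing forward as they close: fully open they stand 13 mm farther back than shut.
Start: joints at [-1.448, 0.326, -0.193, 1.052, 0, 1.437], TCP at [139.704, -531.979, 195.781] pointing down, gripper open.
Joint ranges: [-2.65, 2.65], [-0.97, 1.79], [-1.3, 1.35], [-1.93, 2.1], [-1.47, 1.37], [-3.14, 3.14]. Speed limits (rad/s): [2.57, 2.57, 3.14, 3.14, 3.14, 3.14].

## Interface

Orientations are given as [roll, pitch, yaw] about the fixed x, y, z axes, in that order (R = Rz(yaw) Ry(pitch) Rx(roll)).
In Python, from bench import bot, solve_ik, imaging gives the robot as it stands. Calls block until the motion is done:
- bot.move_ptp(position, orientation): joint-space move of the TCP to a pose.
- bot.movel(position, rot=None, max_speed=150, threshold=None): straight line of the TCP; rot=None keeps the orientation; max_speed is the mean speed in mm/s. With threshold (N) it stops when the force on the tool has changed by that much, and returns True; else False.
- bot.move_j(angles): joint-space move.
- bot.grip(opening, effort=None): opening from 0.0 (shut) to 1.0 (fully open); effort is the grip in N (None keeps the last); returns when the fingers have stopped.
- bot.dwell(seconds).
- solve_ik(position, orientation): joint angles nearest the present ones, or None.
- bot.get_state(): the state.
- imaging.capture(name): name is "scene" or "top"; returns the picture (420x560x3 uint8, blue, green, red); there is no depth.
- imaging.camera_model(name): a dict with "K" (3x3 intrinsics, pixels), "position" and "rotation" of the camera in the world. Camera axes: x right, y up, looking along -z (the intrinsics and any distortion apply to the point x, -y, -z); pixel columns grow to the right and rows downward; lengths in mm; the calibration is good to about 2 mm. A picture is of the moment at which its call begins. camera_model takes no time and is no camera call.
A pose or a line that the arm cannot do raises bot.IKError and nothing moves.
- bot.sign_off(): hands the job in; it is judged then, once.
The state is a dict: "t": time; "qpos": joint angles; "joint_velocities": joint speeds; "effort": joint torques, N m; "tcp_pos": TCP position; "orientation": TCP orientation; "contact_force": force on the tool from outside, world axes, zero at the start; "wrist_torque": the same for the moment, N m; "opening": opening from 0.0 (shut) to 1.0 (fully open); "gripper_force": force on a finger pad.
Only numpy, scipy, OpenCV 4.12 (cv2) and the standard library are available. Lean on these libraries where they do the work, as an engineer would, in place of code of your own. Each camera call takes 0.05 s, during which the arm holds its last target. There are 200 camera calls.

## Working session

There is one attempt and no reset: what is moved stays moved. The work goes in short steps, each a Python script; the robot and the scene stay as the last script left them, time stands still between calls to the robot, and variables do not carry over. Pictures are saved under pics/ and viewed, at most 10 in all, crops included, and the job is handed in when it is done.

```bash
mkdir -p pics; ls
python3 - <<'E'
from bench import bot, solve_ik, imaging
import cv2
for n in("scene","top"):
    cv2.imwrite(f"pics/{n}0.png",imaging.capture(n)); print(n,imaging.camera_model(n))
s=bot.get_state();print(s)
E
```

```text
pics
scene {'K': array([[455.57157592,   0.        , 287.49690726],
       [  0.        , 455.57157592, 208.39945288],
       [  0.        ,   0.        ,   1.        ]]), 'position': array([1221.55997041,  135.61711894,  562.64328925]), 'rotation': array([0.89063061, 0.00305803, 1.68882299])}
top {'K': array([[499.3576112 ,   0.        , 282.93604634],
       [  0.        , 499.3576112 , 213.94316863],
       [  0.        ,   0.        ,   1.        ]]), 'position': array([500.70369366,  54.4277546 , 737.00751818]), 'rotation': array([ 0.20301724, -0.00217175, -1.54167146])}
{'t': 0.1, 'qpos': array([-1.44819548e+00,  3.26909069e-01, -1.93469889e-01,  1.05200526e+00,
        4.18260227e-05,  1.43658490e+00]), 'joint_velocities': array([ 0.00063556, -0.00478834,  0.00246112,  0.00138661,  0.00151909,
       -0.00136915]), 'effort': array([ 1.47773662e-04, -4.44240689e+01,  2.63037872e+01,  7.90940132e-03,
       -9.16880754e-05,  2.86994428e-06]), 'tcp_pos': array([ 139.64751168, -531.38463581,  195.06409437]), 'orientation': array([-3.14002464e+00, -2.53923169e-04,  2.56812040e-01]), 'contact_force': array([ 0.35724102, -0.44966763, -0.53120244]), 'wrist_torque': array([-0.03366504,  0.0263001 ,  0.00168189]), 'gripper_force': 0.0, 'opening': 1.0006597221174087}
```

View pics/scene0.png

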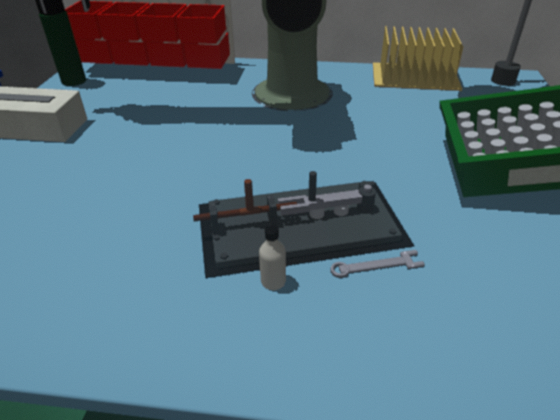

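View pics/top0.png

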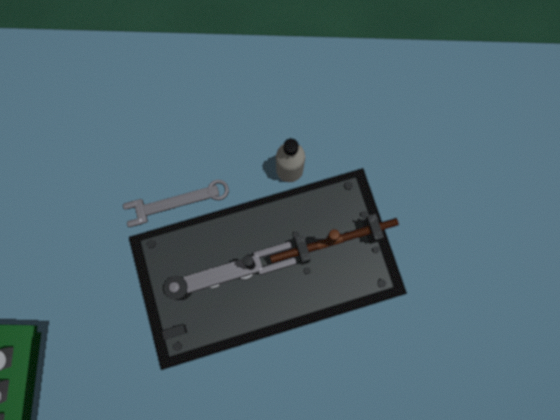

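The top view shows the bolt knob at about (335,236), the gate knob at (249,262), the pivot at (175,288) and the rod running from (270,258) to (397,223). In the scene view, the post tops are at about (248,181) and (312,173).

```bash
cat > h.py <<'E'
import numpy as np, cv2
from scipy.spatial.transform import Rotation as Ro
from bench import bot, solve_ik, imaging
def ray(n,uv):
    m=imaging.camera_model(n);K=m["K"];R=Ro.from_euler("xyz",m["rotation"]).as_matrix()
    p=np.linalg.inv(K)@[uv[0],uv[1],1]
    return m["position"],R@[p[0],-p[1],-p[2]]
def onz(n,uv,z):
    o,d=ray(n,uv); return o+d*(z-o[2])/d[2]
def tri(a,b):
    o,d=ray("top",a);p,e=ray("scene",b)
    s,t=np.linalg.lstsq(np.c_[d,-e],p-o,rcond=None)[0]
    return (o+s*d+p+t*e)/2, np.linalg.norm(o+s*d-p-t*e)
E
python3 - <<'E'
from h import *
t=cv2.imread("pics/top0.png");s=cv2.imread("pics/scene0.png")
a=cv2.resize(t[205:305,155:405],None,fx=3.2,fy=3.2,interpolation=cv2.INTER_CUBIC)
b=cv2.resize(s[160:260,190:390],None,fx=4,fy=2.6,interpolation=cv2.INTER_CUBIC)
cv2.imwrite("pics/c0.png",np.vstack([np.clip(a*1.5,0,255),np.clip(b*1.5,0,255)]).astype(np.uint8))
print(tri((335,233),(248.5,181)),tri((249,260),(312.5,173)))
print(onz("top",(335,233),116),onz("top",(249,260),116),onz("top",(175,288),66))
hsv=cv2.cvtColor(t,cv2.COLOR_BGR2HSV)
m=((hsv[...,0]<15)&(hsv[...,1]>110)&(hsv[...,2]>40)).astype(np.uint8)
m[:200]=0;m[300:]=0;m[:,:250]=0;m[:,410:]=0
ys,xs=np.nonzero(m); 
for x in range(262,402,2):
    c=np.nonzero(m[:,x])[0]
    if len(c):print(x,c.min(),c.max(),end=" | ")
E
```

```text
(array([605.86832157,  -7.4251131 , 114.49010073]), np.float64(4.454971855405886)) (array([568.85618814,  98.99544784, 113.55647769]), np.float64(2.944751669082013))
[605.95890096  -9.48802299 116.        ] [568.71713601  97.35721406 116.        ] [534.00223665 197.62730221  66.        ]
270 256 258 | 272 255 261 | 274 255 261 | 276 254 261 | 278 254 260 | 280 253 259 | 282 252 259 | 284 252 258 | 286 251 258 | 288 250 257 | 290 250 256 | 292 249 256 | 294 249 256 | 296 249 255 | 308 244 248 | 310 244 250 | 312 243 250 | 314 243 249 | 316 243 248 | 318 242 248 | 320 242 248 | 322 243 247 | 324 243 247 | 326 244 246 | 328 245 245 | 330 232 238 | 332 230 239 | 334 230 243 | 336 230 243 | 338 233 242 | 340 235 242 | 342 235 241 | 344 234 240 | 346 233 239 | 348 233 239 | 350 232 238 | 352 232 237 | 354 231 237 | 356 230 236 | 358 229 236 | 360 229 236 | 362 228 235 | 364 228 235 | 366 227 234 | 368 228 233 | 380 223 225 | 382 223 229 | 384 223 228 | 386 222 227 | 388 221 226 | 390 221 225 | 392 220 225 | 394 220 224 | 396 221 224 |
```

View pics/c0.png

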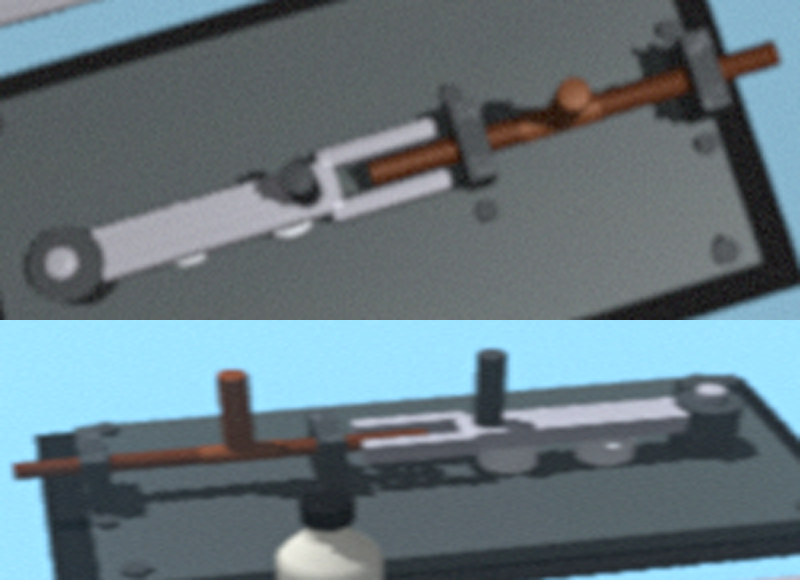

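The crop confirms the bolt knob top at about (334.4,234) and the gate knob top at (248.5,261). The distance from knob to pivot comes out at 106 mm against the 105 mm given, and the heights at 114 against 116. The two bearings also agree, so I'm moving to the bolt knob.

```bash
cat >> h.py <<'E'
kb=onz("top",(334.4,234.0),116)[:2]; kg=onz("top",(248.5,261),116)[:2]
d=kg*0; _a=onz("top",(394,222.2),64)[:2]; _b=onz("top",(274,258),64)[:2]
d=(_a-_b)/np.linalg.norm(_a-_b)
def st():
    s=bot.get_state(); print("t %.1f"%s["t"],"tcp",s["tcp_pos"].round(1),"F",s["contact_force"].round(1),"op %.3f gf %.1f"%(s["opening"],s["gripper_force"])); return s
E
python3 - <<'E'
from h import *
print(kb,kg,"d",d,"kb-kg dir",(kb-kg)/np.linalg.norm(kb-kg))
print("oiler cap",onz("top",(291,147),115))
yaw=np.arctan2(d[1],d[0]); yaw0=None
for y in (yaw,yaw+np.pi):
    q=solve_ik([*kb,150],[np.pi,0,y]); print(y,q)
    g=kg-0
    for th in (0,.8,1.55):
        a=yaw-th; p=kg-105*d+105*np.array([np.cos(a),np.sin(a)])
        q2=solve_ik([*p,81],[np.pi,0,y-th]);print("  gate",th,p,q2)
E
```

```text
[604.66041321  -8.7427764 ] [567.45212099  97.92610349] d [ 0.31489283 -0.94912723] kb-kg dir [ 0.32935809 -0.94420509]
oiler cap [718.39435804  48.86719294 115.        ]
-1.250452591057781 [-0.13646897  0.45865686 -0.11262031  0.99951916  0.         -2.02760903]
  gate 0 [567.45212099  97.92610349] [ 0.04272451  0.47195074 -0.2844998   0.81434578  0.         -1.84841555]
  gate 0.8 [485.93357711 104.43333504] [ 0.0630663   0.34317552 -0.49316071  0.73446009  0.         -1.02807377]
  gate 1.55 [435.43911907 162.45548727] [ 0.19805822  0.29023703 -0.5729803   0.70757899  0.         -0.14308184]
1.891140062532012 [-0.13646897  0.45865686 -0.11262031  0.99951916  0.          1.11398362]
  gate 0 [567.45212099  97.92610349] [ 0.04272451  0.47195074 -0.2844998   0.81434578  0.          1.2931771 ]
  gate 0.8 [485.93357711 104.43333504] [ 0.0630663   0.34317552 -0.49316071  0.73446009  0.          2.11351889]
  gate 1.55 [435.43911907 162.45548727] [ 0.19805822  0.29023703 -0.5729803   0.70757899  0.          2.99851081]
```

```bash
cat >> h.py <<'E'
yaw=-1.243; d=np.array([np.cos(yaw),np.sin(yaw)]); rot=[np.pi,0,yaw]; x=np.array([-d[1],d[0]])
E
python3 - <<'E'
from h import *
bot.grip(0.55,30)
bot.move_ptp([*kb,150],rot); st()
print(bot.movel([*kb,82],threshold=8,max_speed=80)); st()
bot.grip(0.0,30); s=st(); f=s["contact_force"]; print("along",f[:2]@d,"lat",f[:2]@x)
cv2.imwrite("pics/s1.png",imaging.capture("scene"))
E
```

```text
t 3.5 tcp [604.7  -9.3 150. ] F [ 0.9  0.5 -0.2] op 0.551 gf 0.0
False
t 4.5 tcp [605.2  -8.8  82.6] F [-0.1 -0.5  0.3] op 0.548 gf 0.0
t 5.0 tcp [604.7  -8.7  82.1] F [-0.3 -0.5 -0.3] op 0.002 gf 0.0
along 0.36726637443255056 lat -0.4195082352823061
```

View pics/s1.png

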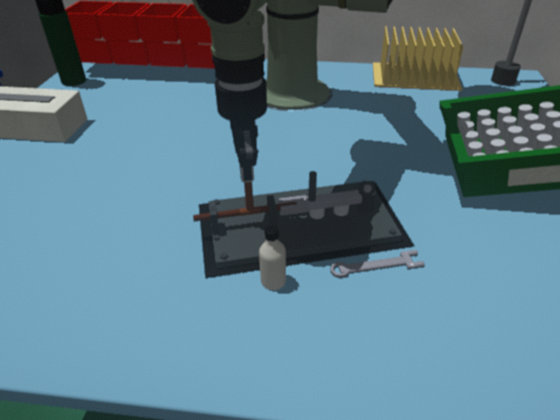

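The scene view shows the fingers shut at about (250,180), with the post visible below them, so the grasp missed. I'm looking closer in both views.

```bash
cat >> h.py <<'E'
def proj(n,P):
    m=imaging.camera_model(n);R=Ro.from_euler("xyz",m["rotation"]).as_matrix()
    p=R.T@(np.array(P)-m["position"]); u=m["K"]@[p[0],-p[1],-p[2]]; return (u/u[2])[:2].round(1)
E
python3 - <<'E'
from h import *
t=imaging.capture("top");s=cv2.imread("pics/s1.png")
a=cv2.resize(t[180:280,270:400],None,fx=4,fy=4,interpolation=cv2.INTER_CUBIC)
b=cv2.resize(s[140:230,215:280],None,fx=4,fy=400/90,interpolation=cv2.INTER_CUBIC)
cv2.imwrite("pics/c1.png",np.clip(np.hstack([a,b])*1.7,0,255).astype(np.uint8))
for z in(82,116,140):print(z,proj("scene",[604.7,-8.7,z]),proj("top",[604.7,-8.7,z]))
E
```

```text
82 [247.7 195.7] [331.7 238.1]
116 [246.5 179.7] [334.4 234. ]
140 [245.7 167.9] [336.4 230.8]
```

View pics/c1.png

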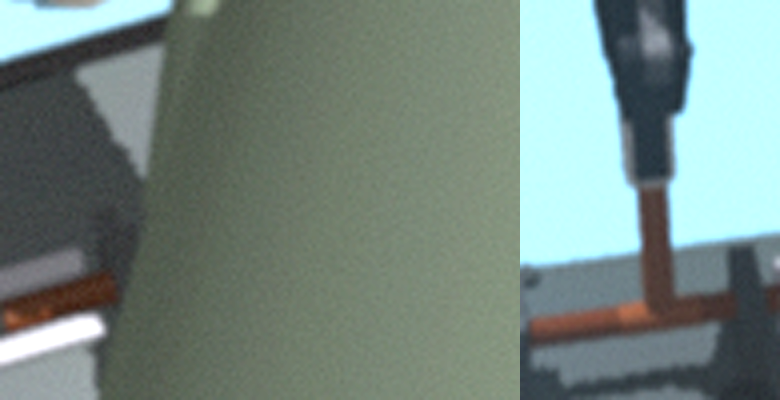

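Run:
```python
from h import *
bot.movel([*kb,150]); s=st()
s1=imaging.capture("scene"); bot.grip(0.55); s2=imaging.capture("scene");t2=imaging.capture("top")
f=lambda s:cv2.resize(s[100:230,195:295],None,fx=3.5,fy=3.5,interpolation=cv2.INTER_CUBIC)
cv2.imwrite("pics/c2.png",np.clip(np.hstack([f(s1),f(s2)])*1.7,0,255).astype(np.uint8))
for z in (118,150,180):print(z,proj("scene",[*kb,z]))
```

```text
t 5.7 tcp [604.4  -8.7 149.5] F [-0.5 -0.  -0.4] op 0.003 gf 0.0
118 [246.4 178.7]
150 [245.3 162.8]
180 [244.1 147.1]
```

View pics/c2.png

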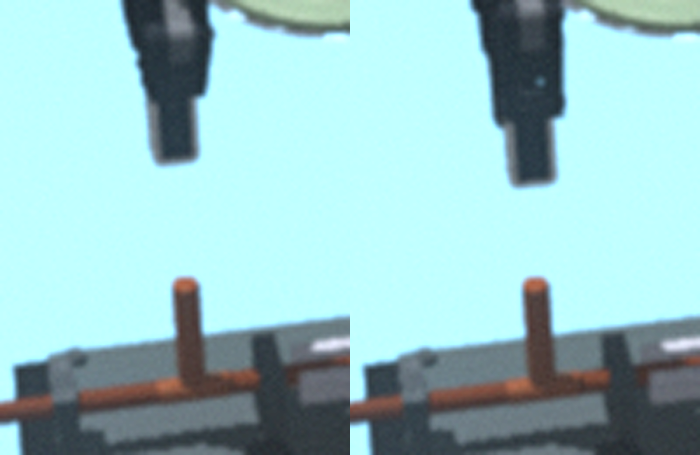

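The shut fingertips appear at (245,146), where the reported TCP projects to (245,163). That is a real mismatch between the robot and the cameras. I'll triangulate the tip in a clear spot seen by both cameras.

Run:
```python
from h import *
print("base foot",proj("scene",[0,0,0]))
bot.grip(0.0)
P=[600,-150,150]; bot.movel(P,max_speed=250); s=st(); p=s["tcp_pos"]
s1=imaging.capture("scene"); t1=imaging.capture("top")
u,v=proj("scene",p).astype(int);a,b=proj("top",p).astype(int); print((u,v),(a,b))
print("origins",u-50,v-60,a-70,b-70)
f=lambda s,x,y,w,h:cv2.copyMakeBorder(s,200,200,200,200,cv2.BORDER_CONSTANT)[y+200:y+h+200,x+200:x+w+200]
A=cv2.resize(f(s1,u-50,v-60,100,100),None,fx=4,fy=4,interpolation=cv2.INTER_CUBIC)
B=cv2.resize(f(t1,a-70,b-70,100,100),None,fx=4,fy=4,interpolation=cv2.INTER_CUBIC)
cv2.imwrite("pics/c3.png",np.clip(np.hstack([A,B])*1.7,0,255).astype(np.uint8))
```

```text
base foot [291.3  91.7]
t 7.6 tcp [ 599.8 -149.2  149.8] F [-0.4  0.4 -0.3] op 0.003 gf 0.0
(np.int64(163), np.int64(156)) (np.int64(455), np.int64(236))
origins 113 96 385 166
```

View pics/c3.png

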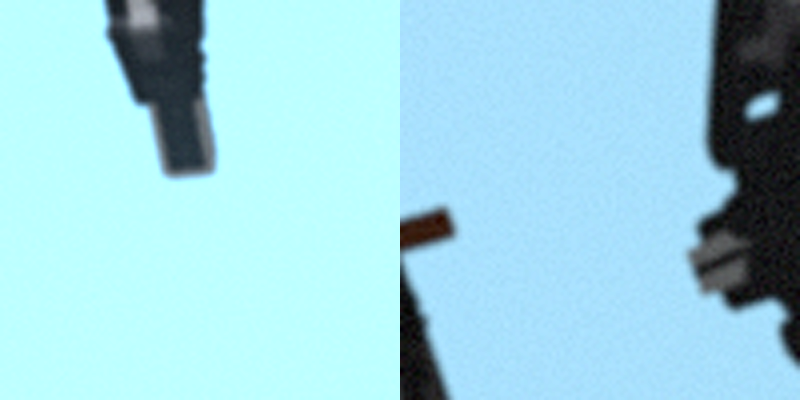

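The scene view puts the tip at about (160.2,139.5). The top view shows the tip face with its slit, centred at about (465,231). Now to triangulate.

Run:
```python
from h import *
print(tri((465.5,231),(160.2,139.5)))
for p in ([600,-149.5,181],[600,-149.5,165],[560,-149,150]): print(p,proj("top",p),proj("scene",p))
```

```text
(array([ 601.14143511, -149.05206956,  182.74881226]), np.float64(0.9345279135485857))
[600, -149.5, 181] [465.  232.4] [160.1 140. ]
[600, -149.5, 165] [460.  234.6] [161.8 148.4]
[560, -149, 150] [456.6 270.3] [171.2 143.8]
```

Both views agree to 1 mm: the real fingertips are about 32 mm above the reported TCP (183 against 150), while x and y match. I'll command z 32 mm lower and grasp again.

```bash
echo 'DZ=-32.' >> h.py
python3 - <<'E'
from h import *
bot.grip(0.55,30)
bot.movel([*kb,150+DZ],max_speed=250)
print(bot.movel([*kb,82+DZ],threshold=8,max_speed=80)); st()
bot.grip(0.0,30); s=st(); f=s["contact_force"]; print("along",f[:2]@d,"lat",f[:2]@x)
E
```

```text
False
t 9.9 tcp [605.2  -8.8  50.5] F [ 0.7 -0.5 -0.3] op 0.551 gf 0.0
t 10.3 tcp [605.1  -8.8  50.6] F [-0.2  1.1  3.5] op 0.155 gf 29.2
along -1.120134373290262 lat 0.13376645241694435
```

The post is gripped: opening 0.155 is about 13 mm, and the force is small. Starting the strokes.

Run:
```python
from h import *
z=82+DZ
def go(s0,v,th=20):   # signed position along d from kb
    r=bot.movel([*(kb+s0*d),z],max_speed=v,threshold=th); s=bot.get_state(); f=s["contact_force"]
    p=(s["tcp_pos"][:2]-kb); print("t %.1f hit %s s %.1f lat %.1f F along %.1f lat %.1f gf %.1f op %.3f"%(s["t"],r,p@d,p@x,f[:2]@d,f[:2]@x,s["gripper_force"],s["opening"])); return r,p@d
for i in range(2):
    r,a=go(30,25)
    if not r: break
    r,b=go(-14,25)
    if not r: print("no stop in push"); break
```

```text
t 11.0 hit True s 10.2 lat 0.4 F along -2.8 lat -0.1 gf 29.6 op 0.150
t 12.2 hit False s -8.8 lat 0.5 F along 15.2 lat -1.1 gf 29.2 op 0.154
no stop in push
```

```bash
cat >> h.py <<'E'
z=82+DZ
def go(s0,v,th=20):
    r=bot.movel([*(kb+s0*d),z],max_speed=v,threshold=th); s=bot.get_state(); f=s["contact_force"]
    p=(s["tcp_pos"][:2]-kb); print("t %.1f hit %s s %.1f lat %.1f F along %.1f lat %.1f gf %.1f op %.3f"%(s["t"],r,p@d,p@x,f[:2]@d,f[:2]@x,s["gripper_force"],s["opening"])); return r,p@d
E
python3 - <<'E'
from h import *
for i in range(4):
    r,a=go(35,25)
    if not r: break
    r,b=go(-18,25)
    if not r and b<-10: print("no stop"); break
E
```

```text
t 12.8 hit True s -7.9 lat 0.5 F along -0.1 lat -0.1 gf 29.5 op 0.151
t 13.2 hit True s -8.3 lat 0.4 F along 2.0 lat 0.3 gf 29.6 op 0.151
t 14.2 hit True s 11.9 lat 0.4 F along -1.4 lat 0.2 gf 29.9 op 0.158
t 15.1 hit True s -8.2 lat 0.5 F along 1.4 lat -0.4 gf 29.6 op 0.154
t 16.1 hit True s 13.5 lat 0.5 F along -2.3 lat 0.6 gf 30.0 op 0.153
t 17.0 hit True s -8.1 lat 0.5 F along 1.8 lat 0.8 gf 29.6 op 0.152
t 18.9 hit False s 35.9 lat 0.4 F along -4.4 lat -0.2 gf 30.1 op 0.151
```

The bolt ran free after three stopped pulls. Next: draw it fully back, check, release and go to the gate.

Run:
```python
from h import *
go(49,25); bot.dwell(0.3); st()
p=bot.get_state()["tcp_pos"]
bot.grip(0.55); bot.movel([p[0],p[1],150+DZ])
bot.movel([*kg,150+DZ],max_speed=200); print(bot.movel([*kg,z],max_speed=80,threshold=8)); st()
bot.grip(0.26,20); s=st()
pv=kg-105*d
hit=False
for th in np.linspace(0,1.56,11)[1:]:
    a=yaw-th; q=pv+105*np.array([np.cos(a),np.sin(a)])
    hit=bot.movel([*q,z],rot=[np.pi,0,a],max_speed=60,threshold=20)
    s=bot.get_state(); r=s["tcp_pos"][:2]-pv; print("th %.2f"%th,hit,"ang %.3f r %.1f"%(yaw-np.arctan2(r[1],r[0]),np.hypot(*r)),s["contact_force"].round(1),"%.3f"%s["opening"],"%.1f"%s["t"])
    if hit: break
```

```text
t 19.6 hit False s 50.1 lat 0.4 F along -3.0 lat -0.9 gf 30.1 op 0.149
t 19.9 tcp [621.1 -56.1  50.6] F [-0.4  3.6  6.2] op 0.153 gf 30.1
False
t 22.9 tcp [568.   97.9  50.5] F [-0.3 -0.4  0.2] op 0.553 gf 0.0
t 23.3 tcp [567.6  97.9  50.3] F [ 0.6 -0.1 -0.3] op 0.261 gf 0.0
th 0.16 False ang 0.155 r 105.1 [-0.   0.2  0.1] 0.260 23.7
th 0.31 False ang 0.310 r 105.0 [-0.1 -0.2  0.4] 0.256 24.1
th 0.47 False ang 0.466 r 105.0 [0.9 0.2 0.4] 0.265 24.5
th 0.62 False ang 0.622 r 105.0 [-0.8  0.3 -0.1] 0.257 25.0
th 0.78 False ang 0.778 r 104.9 [-0.5 -0.1 -0.6] 0.265 25.4
th 0.94 False ang 0.934 r 105.0 [ 0.7 -0.4 -0.5] 0.259 25.8
th 1.09 False ang 1.090 r 105.0 [-0.1  0.9  0.4] 0.257 26.2
th 1.25 False ang 1.247 r 105.0 [ 0.4  0.2 -0.6] 0.258 26.7
th 1.40 False ang 1.403 r 105.0 [-0.2  0.8 -0.3] 0.261 27.1
th 1.56 False ang 1.559 r 104.9 [-0.4  1.3 -0.3] 0.250 27.5
```

Run:
```python
from h import *
bot.dwell(0.3); p=bot.get_state()["tcp_pos"]
bot.grip(0.5); bot.movel([p[0],p[1],170+DZ]); 
bot.movel([350,-250,200],max_speed=300); st()
t=imaging.capture("top"); cv2.imwrite("pics/t4.png",np.clip(t*1.5,0,255).astype(np.uint8))
```

```text
t 30.4 tcp [ 349.8 -248.8  199.6] F [-0.  -0.3 -0.2] op 0.499 gf 0.0
```

View pics/t4.png

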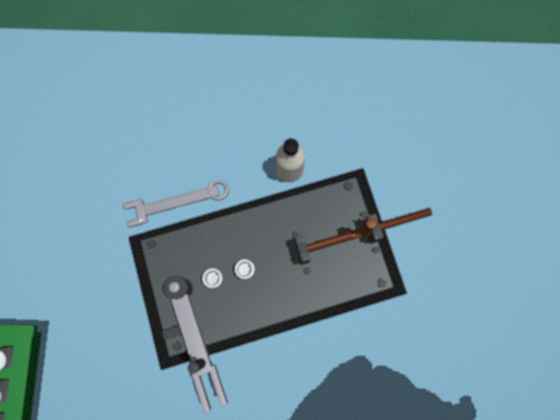

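The top view shows the bolt knob drawn to (371,224), about 58 mm of draw. The gate has turned roughly 90° about (174,288), with its fork near (210,390). Both sleeves stand at (212,278) and (244,268), and the bottle and spanner haven't moved.

```bash
python3 -c "
from bench import bot
print(bot.sign_off())"
```

```text
the job is handed in; nothing more can be done
None
```

I worked the bolt free after three stopped pulls and drew it back about 58 mm, then swung the gate open about 1.55 rad; nothing else appears to have moved in the last picture, and the job was handed in at about 30 s, though `sign_off` returned no verdict.

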